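Index the turret of a tag stamper and stamp the carton tag

TASK

On the tag stamper, turn the turret by its black knob, click by click and without spinning it, until the stamp with the square cap stands in its notch over the white tag. Then press the square cap down so that the stamp bears on the tag with about 12 N for one second, never more than 20 N, and let it spring back up. Bring no other stamp down on the tag and leave the things lying around where they are.

Things in the scene. Friction and masses are not known exactly. Their poses are not given: they have to be found in the camera images.
- stamper: Grey machine frame 250 x 200 mm fixed to the bench; origin on the turret's vertical axis at bench level, -x points to the machine's front. The turret is an aluminium spider with six arms, top face 100 mm above the bench; an upright stamp stands at the end of each arm, every 60 degrees, 70 mm from the axis. The steel caps of the stamps reach 130 mm above the bench.
- knob_grip (a point): Centre of the black bar-shaped knob on top of the turret, on the turret's axis, 162 mm above the bench. The bar is 44 mm long, 14 mm thick and stands from 136 to 180 mm above the bench. The x axis runs along its length and turns with the turret; z is up.
- turret (a joint): Turret angle in rad, growing anticlockwise seen from above; at 0 the square-capped stamp is at the middle of the machine's front. A sprung detent holds the turret every 1.047 (60 degrees); leaving a notch takes up to about 0.3 N m, and past half-way it snaps into the next notch. It turns both ways without end and starts in the notch at about 3.14.
- square_top (a point): Centre of the top face of the only square cap (23 x 23 x 12 mm, steel; the five others are round, 23 mm), at the bar knob's negative-x end, 70 mm from the axis. Pushed down against 2 to 4 N, it lowers the stamp's rubber foot (16 mm wide) onto the tag after 7 to 13 mm; then a stiff spring in the cap gives a little more and loads the tag. Released, it springs up.
- stamp0: The stamp under the square cap, with its cap: a vertical plunger in the turret. Its origin lies at bench level, straight below the square cap's centre (when the stamp is up); z up.
- tag_spot (a point): Centre of the top face of the tag, the spot to be stamped, 55 to 61 mm above the bench and 70 mm from the turret axis.
- tag: Round white tag, 44 mm diameter, 4 mm thick, on a fixed dark round anvil of 50 mm diameter. It is in one of three places below the path of the stamps: the middle of the machine's front or 60 degrees to either side about the turret axis (the other two places, of like size, hold a dark ink pad and a wiper with short bristles). Origin 58 mm straight below the spot to be stamped; z up.
- tape_roll: Full roll of tan packing tape lying flat, 90 mm outer diameter, 45 mm tall; origin at the centre of its underside. Bystander.
- scanner: Hand-held white and grey code scanner lying on the bench, about 175 x 55 x 40 mm; origin on its underside. Bystander.
- screwdriver: Blue-handled screwdriver lying on the bench. Bystander.
Things that resemble listed ones, but are neither listed nor needed, are in the scene too. Leave any purple, red or yellow look-alike of the tag alone.

How it is judged:
On the way, in this order (a step that is already met when the one before it is completed fails the run):
1. the square-capped stamp stands at rest in its notch over the tag and is not yet touched (horizontal distance between square_top and tag_spot below 0.004 m and contact force between each of the arm, the fingers and stamp0 below 0.2 N and velocity of joint turret between -0.1 and 0.1 rad/s), for 0.2 s.
2. the stamp bears on the tag with 7 to 20 N for 0.6 s (contact force between stamp0 and tag between 7 and 20 N and horizontal distance between square_top and tag_spot below 0.004 m), for 0.6 s.
At the end, for the whole second after the job is handed in: The tag was stamped; the square-capped stamp is up again and stands in its notch within 4 mm over the spot on the tag, with the turret at rest (horizontal distance between square_top and tag_spot below 0.004 m and contact force between stamp0 and tag below 0.3 N and distance between square_top and tag_spot above 0.065 m and velocity of joint turret between -0.1 and 0.1 rad/s); the robot touches nothing.
It fails at once if the stamp or anything else presses on the tag with more than 20 N (contact force between anything else and tag above 20 N).
It fails at once if the tag is touched while the square-capped stamp is not over it (contact force between anything else and tag above 0.5 N and horizontal distance between square_top and tag_spot above 0.006 m).
It fails at once if the turret is spun (faster than 7 rad/s) (velocity of joint turret above 7 rad/s or velocity of joint turret below -7 rad/s).
It fails at once if the tape roll, scanner or screwdriver is moved by 15 mm (distance of any of tape_roll, scanner, screwdriver from where it was at the start of the episode above 0.015 m).
It also fails if it takes over 72 s, if anything falls off the work surface, if the arm or the gripper's body presses on something with over 40 N, if the wrist force passes 120 N, or if a joint passes its speed limit or range.

ROBOT

A 6-joint arm with a two-finger parallel gripper is mounted at the origin on the work surface. World frame = base frame: x ahead of the robot, y to its left, z up, the work surface at z = 0. Lengths are in m, angles in rad, forces in N, time in s.
With the tool pointing down it reaches from about 0.35 to 0.8 m from the base axis. Payload 7.3 kg.
Tool frame: the origin (TCP) lies on the mounting face of the last link; the fingertips stand 173 mm ahead of it and the grasp point (between the pads) lies arm.hold_point_z ahead of it (arm.hold_point_z is the distance from the TCP to the grasp point, in m); z points along the fingers, y is the direction in which the jaws open and shut (so a half turn about z gives the same grasp; the last joint's range is limited). The gripper opens to 85 mm and grips with 20 to 120 N. Pads are 22 mm wide; open, the fingers measure 114 mm over their backs; the gripper's body (76 mm by 85 mm) begins 54 mm behind the grasp point. The pads swing forward as they close: fully open they stand 13 mm farther back than shut.
Start: joints at [-1.347, 0.342, 1.524, -0, 1.275, -0.146], TCP at [0.19, -0.49, 0.405] pointing down, gripper open.
Joint ranges: [-2.53, 2.53], [-0.77, 2.02], [0.04, 2.7], [-1, 4.14], [0.28, 2.66], [-3.11, 3.11]. Speed limits (rad/s): [2.57, 2.57, 3.14, 3.14, 3.14, 3.14].

INTERFACE

Orientations are given as a rotation vector (axis times angle).
In Python, from plant import arm gives the robot as it stands.
- The arm moves only by the tool move_arm, never from a script. Its argument "rows" is a list of rows, each a list of 7 numbers: the shift along the tool's x, y, z in mm, then the turn, a rotation vector about the tool's x, y, z in rad, then the finger opening in mm, from 0 to 85.4. A call has 1 to 10 rows; each row is the pose to reach, as a shift and turn from the pose measured when the call began, along the tool's axes at that moment; what a row does not reach only later rows make up. A row lasts 1/8 s, in which the tool goes at most 62.5 mm and 10.7 degrees, less where a joint would pass 70% of its speed; a pose out of reach is approached as far as the arm can. A call with a gripper value outside its range is refused whole. The fingers move at their own pace and stop on an object; "grip_force" is the grip in N (left out, the last holds). Time passes only in rows, so rows that repeat a pose let the fingers close. It gives the time, the measured TCP pose, the force and the opening at its end, in the units of the state.
- arm.get_state(): the state, without advancing time (a new reading comes with each control period).
- arm.read_camera(name): name is "scene" or "top"; returns a dict with "pixels" (384x512x3 uint8, blue, green, red), "fx", "fy", "cx", "cy" (pixels), "k1" (the pictures are not rectified: a ray, as slopes to the right and down, at radius r is drawn at 1 + k1 r^2 times it, then the intrinsics apply), "R" (3x3) and "t" (3): a world point X has camera coordinates R X + t. Camera axes: x right, y down, z forward; pixel columns grow to the right and rows downward; lengths in m; the calibration is good to about 2 mm. A picture is of the moment at which its call begins. There is no depth.
- arm.job_done(): hands the job in, once; it reports no verdict.
The state is a dict: "time_s": time; "qpos": joint angles; "joint_velocities": joint speeds; "joint_efforts": joint torques, N m; "tcp_pos": TCP position; "ee_rot": TCP orientation; "wrist_force": force on the tool from outside, world axes, zero at the start; "torque": the same for the moment, N m; "finger_gap": finger opening in m.
Only numpy, scipy, OpenCV 4.12 (cv2) and the standard library are available. Lean on these libraries where they do the work, as an engineer would, in place of code of your own. Each camera call takes 0.05 s, during which the arm holds its last target. There are 200 camera calls.

## Working session

There is one attempt and no reset: what is moved stays moved. The work goes in short steps, Python scripts to look and compute and a tool call to move; the robot and the scene stay as the last step left them, time stands still between calls to the robot, and variables do not carry over. Pictures are saved under pics/ and viewed, about 8 in all and at most 12, crops included, and the job is handed in when it is done.

Besides the shell and the picture viewer there is one more tool, called as a command line: name --pt "numbers of a row" for each row, then --argument value for the rest. move_arm: Moves the arm, as the interface text tells. Its arguments: {"type":"object","properties":{"rows":{"type":"array"},"grip_force":{"type":"number"}},"required":["rows"]}

```bash
ls; mkdir -p pics; cat > h.py <<'E'
import numpy as np, cv2
from plant import arm
def ray(c,u,v):
    K=np.array([[c["fx"],0,c["cx"]],[0,c["fy"],c["cy"]],[0,0,1.]])
    p=cv2.undistortPoints(np.array([[[u,v]]],float),K,np.array([c["k1"],0,0,0.]))[0,0]
    R=np.array(c["R"]);t=np.array(c["t"])
    d=R.T@np.array([p[0],p[1],1]);o=-R.T@t
    return o,d/np.linalg.norm(d)
def onz(c,u,v,z):
    o,d=ray(c,u,v);return o+d*(z-o[2])/d[2]
def proj(c,X):
    K=np.array([[c["fx"],0,c["cx"]],[0,c["fy"],c["cy"]],[0,0,1.]])
    return cv2.projectPoints(np.array(X,float).reshape(-1,3),cv2.Rodrigues(np.array(c["R"]))[0],np.array(c["t"],float),K,np.array([c["k1"],0,0,0.]))[0][:,0]
E
python3 - <<'E'
from h import *
s=arm.get_state();print({k:np.round(v,4) for k,v in s.items()},arm.hold_point_z)
for n in("scene","top"):
    c=arm.read_camera(n);cv2.imwrite(f"pics/{n}0.png",c["pixels"])
    print(n,c["fx"],c["k1"],np.round(-np.array(c["R"]).T@np.array(c["t"]),3),np.round(c["R"],2).tolist())
E
```

```text
pics
{'time_s': np.float64(0.0), 'qpos': array([-1.347 ,  0.3427,  1.525 , -0.    ,  1.2754, -0.146 ]), 'joint_velocities': array([-0.0012, -0.0012, -0.0007, -0.    ,  0.0023, -0.0003]), 'joint_efforts': array([ 1.40000e-03, -4.33677e+01, -2.46010e+01, -0.00000e+00,
        7.90000e-03,  0.00000e+00]), 'tcp_pos': array([ 0.1897, -0.4894,  0.404 ]), 'ee_rot': array([-3.0865e+00, -5.7730e-01,  1.0000e-04]), 'wrist_force': array([ 0.0261, -0.3214,  0.369 ]), 'torque': array([-0.0155, -0.0135,  0.0544]), 'finger_gap': np.float64(0.0856)} 0.1547
scene 441.72237390597866 -0.11091290526971968 [ 0.898 -0.56   0.862] [[0.88, 0.48, 0.01], [0.38, -0.66, -0.65], [-0.3, 0.57, -0.76]]
top 351.07086822738574 0.03262031376696827 [0.488 0.02  0.868] [[0.01, -1.0, -0.02], [-0.99, -0.01, -0.12], [0.12, 0.02, -0.99]]
```

View pics/scene0.png

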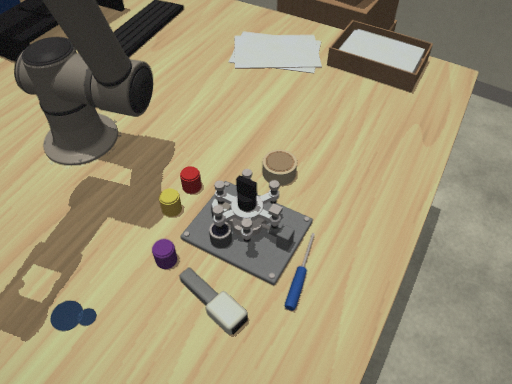

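View pics/top0.png

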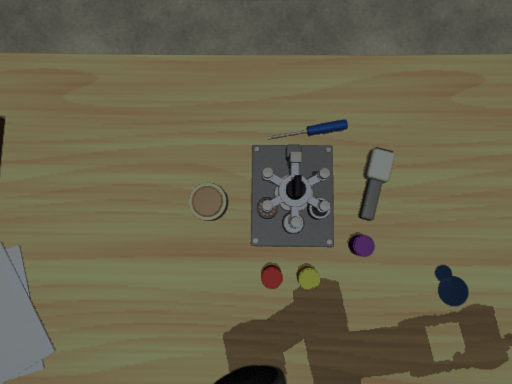

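Scene: stamper near (247,225), with an anvil showing at (220,235). Top: turret hub near (294,191), and the three stations on the robot side, near (267,207), (293,223) and (319,209). I'll zoom in on these.

```bash
python3 - <<'E'
from h import *
a=cv2.imread("pics/top0.png")[138:252,245:342];b=cv2.imread("pics/scene0.png")[160:280,175:320]
a=cv2.resize(a,None,fx=4,fy=4,interpolation=cv2.INTER_CUBIC)[:456];b=cv2.resize(b,None,fx=2.8,fy=2.8,interpolation=cv2.INTER_CUBIC)
im=np.zeros((460,800,3),np.uint8);im[:a.shape[0],:a.shape[1]]=a;im[:b.shape[0],390:390+b.shape[1]]=b
im=np.clip(im*1.5,0,255).astype(np.uint8)
cv2.imwrite("pics/zoom.png",im)
E
```

```text
(no output)
```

View pics/zoom.png

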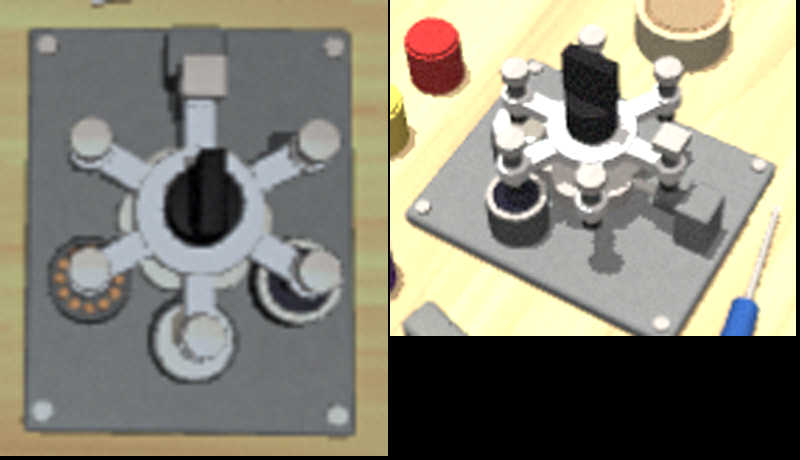

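The square cap is at the back, around zoom (204,76). The white tag is at the front-middle station (193,342), with the bristle wiper on the left and the ink pad on the right. So the turret needs a 180° turn. Next I'll measure the caps.

```bash
python3 - <<'E'
from h import *
from scipy.spatial.transform import Rotation as Ro
c=arm.read_camera("top");s=arm.read_camera("scene")
z=lambda x,y:((x+.5)/4-.5+245,(y+.5)/4-.5+138)
zs=lambda x,y:((x-390+.5)/2.8-.5+175,(y+.5)/2.8-.5+160)
P=[onz(c,*z(*p),.13) for p in [(204,76),(91,138),(90,270),(205,337),(320,271),(319,139)]]
ctr=np.mean(P,0);print("axis",ctr.round(4))
for p in P: d=p-ctr;print(p.round(4),np.hypot(*d[:2]).round(4),np.degrees(np.arctan2(d[1],d[0])).round(1))
Q=[onz(s,*zs(*p),.13) for p in [(673,135),(668,66),(593,35),(515,70),(511,135),(592,178)]]
ctr2=np.mean(Q,0);print("axis scene",ctr2.round(4))
for p in Q: d=p-ctr2;print(p.round(4),np.hypot(*d[:2]).round(4),np.degrees(np.arctan2(d[1],d[0])).round(1))
F=[onz(c,*z(*p),.013) for p in [(47,45),(335,47),(338,415),(42,410)]]
print("bolts",np.round(F,4).tolist(),np.mean(F,0).round(4))
print("tag",onz(c,*z(193,342),.058).round(4))
# knob bar top ends
print("bar proj",proj(c,[ctr+[.022,0,.05],ctr+[-.022,0,.05]]).round(1))
st=arm.get_state();print(Ro.from_rotvec(st["ee_rot"]).as_matrix().round(3).tolist())
E
```

```text
axis [ 0.5816 -0.0408  0.13  ]
[ 0.6507 -0.0403  0.13  ] 0.0692 0.4
[0.6166 0.0196 0.13  ] 0.0698 59.9
[0.5461 0.0194 0.13  ] 0.0699 120.5
[ 0.5118 -0.0411  0.13  ] 0.0698 -179.8
[ 0.5471 -0.1011  0.13  ] 0.0695 -119.7
[ 0.6172 -0.1012  0.13  ] 0.0701 -59.5
axis scene [ 0.5849 -0.0412  0.13  ]
[ 0.6543 -0.0395  0.13  ] 0.0694 1.4
[0.6187 0.0197 0.13  ] 0.0696 60.9
[0.5507 0.0193 0.13  ] 0.0695 119.5
[ 0.5161 -0.0432  0.13  ] 0.0688 -178.3
[ 0.5483 -0.0994  0.13  ] 0.0688 -122.2
[ 0.6213 -0.1039  0.13  ] 0.0726 -59.9
bolts [[0.6953, 0.0476, 0.013], [0.6955, -0.1306, 0.013], [0.4701, -0.1302, 0.013], [0.4704, 0.0473, 0.013]] [ 0.5828 -0.0415  0.013 ]
tag [ 0.5111 -0.0402  0.058 ]
bar proj [[297.9 174.6]
 [297.9 196.7]]
[[0.932, 0.361, -0.0], [0.361, -0.932, 0.001], [0.0, -0.001, -1.0]]
```

move_arm --pt "53 -28 0 0 0 0.04 50" --pt "106 -55 0 0 0 0.08 50" --pt "158 -83 0 0 0 0.12 50" --pt "211 -110 0 0 0 0.16 50" --pt "264 -138 0 0 0 0.2 50" --pt "317 -165 0 0 0 0.24 50" --pt "370 -193 0 0 0 0.28 50" --pt "422 -221 0 0 0 0.32 50" --pt "475 -248 0 0 0 0.35 50" --pt "528 -276 0 0 0 0.37 50"

```text
time_s: 1.45
tcp_pos: [0.5834, -0.0396, 0.4045]
ee_rot: [-3.141, 0.001, 0.0]
wrist_force: [0.1, -0.9, 0.6]
finger_gap: 0.0498
```

```bash
cat > st.py <<'E'
from h import *
from scipy.spatial.transform import Rotation as Ro
def st(tx=.583,ty=-.041,tz=.3167,yaw=0.):
    s=arm.get_state();R=Ro.from_rotvec(s["ee_rot"]).as_matrix()
    print("t",round(float(s["time_s"]),2),"tcp",np.round(s["tcp_pos"],4),"yaw",round(np.degrees(np.arctan2(R[1,0],R[0,0])),2),"zax",R[:,2].round(4),"F",np.round(s["wrist_force"],2),"T",np.round(s["torque"],3),"gap",np.round(s["finger_gap"],4),"q6",np.round(s["qpos"][5],3))
    print("to target, tool mm",(1000*R.T@(np.array([tx,ty,tz])-s["tcp_pos"])).round(1),"turn",(R.T@Ro.from_euler("ZX",[yaw,np.pi]).as_matrix()*1).round(3)[:2,:2].tolist(),Ro.from_matrix(R.T@Ro.from_euler("ZX",[yaw,np.pi]).as_matrix()).as_rotvec().round(4))
E
python3 -c "
from st import *
st()"
```

```text
t 1.45 tcp [ 0.5834 -0.0396  0.4045] yaw -0.05 zax [-3.e-04  6.e-04 -1.e+00] F [ 0.06 -0.92  0.64] T [-0.053  0.005  0.001] gap 0.0498 q6 1.373
to target, tool mm [-0.4  1.5 87.8] turn [[1.0, 0.001], [-0.001, 1.0]] [-0.0006  0.0003 -0.0009]
```

move_arm --pt "0 1 20 0 0 0 50" --pt "0 1 40 0 0 0 50" --pt "0 1 55 0 0 0 50" --pt "0 1 70 0 0 0 50" --pt "0 1 80 0 0 0 50" --pt "0 1 88 0 0 0 50" --pt "0 1 88 0 0 0 50" --grip_force 30

```text
time_s: 2.33
tcp_pos: [0.5833, -0.0406, 0.3161]
ee_rot: [-3.141, 0.002, 0.001]
wrist_force: [-0.5, 0.2, 0.6]
finger_gap: 0.0496
```

```bash
python3 -c "
from st import *
st()
a=arm.read_camera('scene')['pixels'][110:290,150:340];b=arm.read_camera('top')['pixels'][138:252,245:342]
a=cv2.resize(a,(456,432));b=cv2.resize(b,(340,400));im=np.zeros((432,800,3),np.uint8);im[:,:456]=a;im[:400,460:]=b
cv2.imwrite('pics/knob.png',np.clip(im*1.4,0,255).astype(np.uint8))"
```

```text
t 2.33 tcp [ 0.5833 -0.0406  0.3161] yaw -0.07 zax [-9.e-04  8.e-04 -1.e+00] F [-0.5   0.23  0.58] T [-0.009 -0.006  0.044] gap 0.0496 q6 1.371
to target, tool mm [-0.3  0.4 -0.6] turn [[1.0, 0.001], [-0.001, 1.0]] [-0.0008  0.0009 -0.0011]
```

View pics/knob.png

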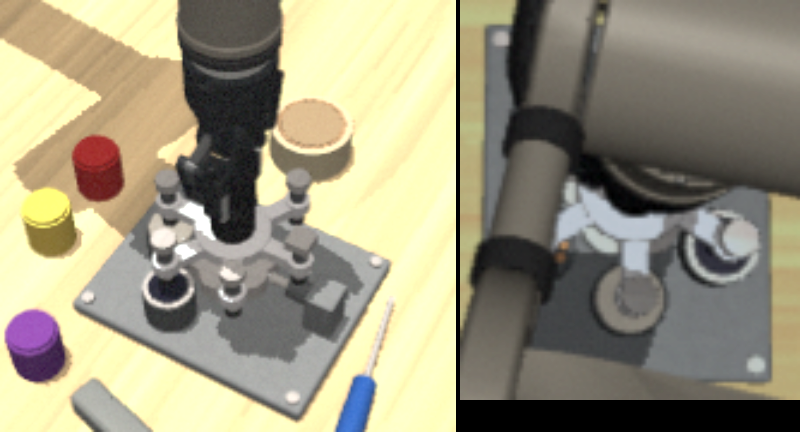

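The fingers straddle the black knob at left-panel (215,190), clear of the caps. I'll close on it.

move_arm --pt "0 0 0 0 0 0 20" --pt "0 0 0 0 0 0 8" --pt "0 0 0 0 0 0 8" --pt "0 0 0 0 0 0 8" --pt "0 0 0 0 0 0 8" --pt "0 0 0 0 0 0 8" --grip_force 50

```text
time_s: 3.18
tcp_pos: [0.5836, -0.0409, 0.3174]
ee_rot: [3.141, -0.002, 0.002]
wrist_force: [-1.5, -4.1, 4.7]
finger_gap: 0.0136
```

```bash
python3 -c "
from st import *
st()"
```

```text
t 3.17 tcp [ 0.5836 -0.0409  0.3174] yaw -0.06 zax [ 1.4e-03 -2.0e-04 -1.0e+00] F [-1.5  -4.14  4.67] T [-0.425  0.194  0.054] gap 0.0136 q6 1.371
to target, tool mm [-0.6  0.1  0.7] turn [[1.0, 0.001], [-0.001, 1.0]] [ 0.0002 -0.0014 -0.001 ]
```

move_arm --pt "0 0 0 0 0 -0.1 8" --pt "0 0 0 0 0 -0.22 8" --pt "0 0 0 0 0 -0.34 8" --pt "0 0 0 0 0 -0.46 8" --pt "0 0 0 0 0 -0.58 8" --pt "0 0 0 0 0 -0.7 8" --pt "0 0 0 0 0 -0.82 8" --pt "0 0 0 0 0 -0.94 8" --pt "0 0 0 0 0 -1.05 8" --pt "0 0 0 0 0 -1.05 8"

```text
time_s: 4.42
tcp_pos: [0.583, -0.0398, 0.3174]
ee_rot: [-2.716, -1.574, -0.001]
wrist_force: [-3.9, 3.9, 5.7]
finger_gap: 0.0133
```

```bash
python3 -c "
from st import *
st(yaw=2.0944)"
```

```text
t 4.42 tcp [ 0.583  -0.0398  0.3174] yaw 60.18 zax [-7.0e-04  2.1e-03 -1.0e+00] F [-3.9   3.92  5.73] T [ 0.486  0.552 -0.097] gap 0.0133 q6 0.32
to target, tool mm [-1.1  0.6  0.7] turn [[0.503, 0.864], [-0.864, 0.503]] [-7.000e-04 -2.200e-03 -1.044e+00]
```

move_arm --pt "0 0 0 0 0 -0.1 8" --pt "0 0 0 0 0 -0.22 8" --pt "0 0 0 0 0 -0.34 8" --pt "0 0 0 0 0 -0.46 8" --pt "0 0 0 0 0 -0.58 8" --pt "0 0 0 0 0 -0.7 8" --pt "0 0 0 0 0 -0.82 8" --pt "0 0 0 0 0 -0.94 8" --pt "0 0 0 0 0 -1.045 8" --pt "0 0 0 0 0 -1.045 8"

```text
time_s: 5.68
tcp_pos: [0.5818, -0.0397, 0.3174]
ee_rot: [-1.565, -2.718, 0.001]
wrist_force: [-7.9, -1.7, 7.6]
finger_gap: 0.0136
```

```bash
python3 -c "
from st import *
st(yaw=3.1416+.003)"
```

```text
t 5.67 tcp [ 0.5818 -0.0397  0.3174] yaw 120.13 zax [-0.0047  0.0022 -1.    ] F [-7.92 -1.72  7.56] T [-0.496  0.918 -0.034] gap 0.0136 q6 -0.726
to target, tool mm [-1.7  0.4  0.7] turn [[0.499, 0.866], [-0.866, 0.499]] [-5.000e-04 -5.400e-03 -1.048e+00]
```

move_arm --pt "0 0 0 0 0 -0.1 8" --pt "0 0 0 0 0 -0.22 8" --pt "0 0 0 0 0 -0.34 8" --pt "0 0 0 0 0 -0.46 8" --pt "0 0 0 0 0 -0.58 8" --pt "0 0 0 0 0 -0.7 8" --pt "0 0 0 0 0 -0.82 8" --pt "0 0 0 0 0 -0.94 8" --pt "0 0 0 0 0 -1.05 8" --pt "0 0 0 0 0 -1.05 8"

```text
time_s: 6.92
tcp_pos: [0.5812, -0.0409, 0.3174]
ee_rot: [0.009, -3.135, 0.0]
wrist_force: [-6.4, -8.5, 5.0]
finger_gap: 0.0136
```

```bash
python3 -c "
from st import *
st(yaw=3.1416+.003)"
```

```text
t 6.92 tcp [ 0.5812 -0.0409  0.3174] yaw -179.67 zax [-6.7e-03 -1.0e-04 -1.0e+00] F [-6.39 -8.48  4.96] T [-1.273  0.435 -0.078] gap 0.0136 q6 -1.777
to target, tool mm [-1.8 -0.1  0.7] turn [[1.0, -0.003], [0.003, 1.0]] [-0.0001 -0.0067  0.0027]
```

move_arm --pt "0 0 0 0 0 0 20" --pt "0 0 0 0 0 0 30" --pt "0 0 0 0 0 0 50" --pt "0 0 0 0 0 0 50" --pt "0 0 -20 0 0 0 50" --pt "0 0 -50 0 0 0 50" --pt "0 0 -80 0 0 0 50" --pt "0 0 -100 0 0 0 50" --pt "0 0 -100 0 0 0 0"

```text
time_s: 8.05
tcp_pos: [0.582, -0.0408, 0.4189]
ee_rot: [0.009, -3.138, 0.001]
wrist_force: [0.3, -0.6, 0.1]
finger_gap: 0.0329
```

```bash
python3 -c "
from st import *
st(tx=.5124,ty=-.0412,tz=.323,yaw=3.1416+.003)
a=arm.read_camera('scene')['pixels'][110:290,150:340];b=arm.read_camera('top')['pixels'][138:252,245:342]
a=cv2.resize(a,(456,432));b=cv2.resize(b,(340,400));im=np.zeros((432,800,3),np.uint8);im[:,:456]=a;im[:400,460:]=b
cv2.imwrite('pics/turned.png',np.clip(im*1.4,0,255).astype(np.uint8))"
```

```text
t 8.05 tcp [ 0.582  -0.0408  0.4189] yaw -179.66 zax [-3.2e-03 -7.0e-04 -1.0e+00] F [ 0.32 -0.64  0.14] T [ 0.019 -0.026  0.032] gap 0.0329 q6 -1.777
to target, tool mm [69.3  0.1 96.2] turn [[1.0, -0.003], [0.003, 1.0]] [-0.0007 -0.0032  0.0029]
```

View pics/turned.png

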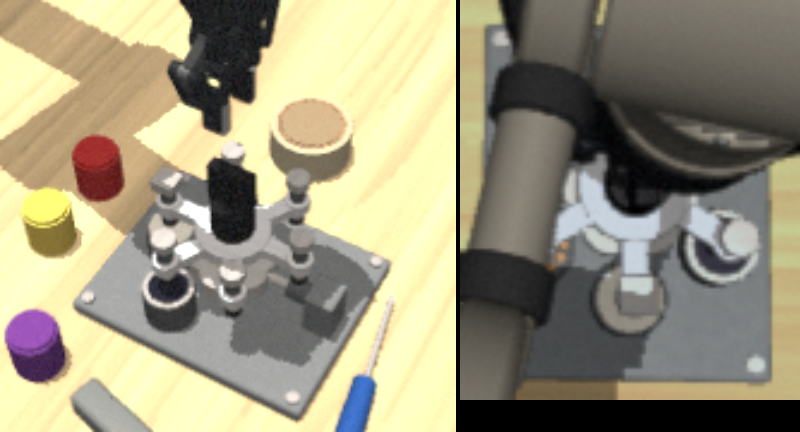

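The square cap now stands over the tag: left panel (167,180), right panel (640,295). The fingers are clear, so I'll move over it with them shut.

move_arm --pt "23 0 0 0 -0.003 0.003 0" --pt "46 0 0 0 -0.003 0.003 0" --pt "69 0 0 0 -0.003 0.003 0" --pt "69 0 25 0 -0.003 0.003 0" --pt "69 0 50 0 -0.003 0.003 0" --pt "69 0 75 0 -0.003 0.003 0" --pt "69 0 90 0 -0.003 0.003 0" --pt "69 0 90 0 -0.003 0.003 0"

```text
time_s: 9.15
tcp_pos: [0.5117, -0.0411, 0.3257]
ee_rot: [0.004, -3.134, -0.001]
wrist_force: [-0.9, -0.7, 0.5]
finger_gap: 0.0001
```

```bash
python3 -c "
from st import *
st(tx=.5126,ty=-.0412,tz=.303,yaw=3.1416+.003)
a=arm.read_camera('scene')['pixels'][110:290,150:340];b=arm.read_camera('top')['pixels'][138:252,245:342]
a=cv2.resize(a,(456,432));b=cv2.resize(b,(340,400));im=np.zeros((432,800,3),np.uint8);im[:,:456]=a;im[:400,460:]=b
cv2.imwrite('pics/over.png',np.clip(im*1.4,0,255).astype(np.uint8))"
```

```text
t 9.15 tcp [ 0.5117 -0.0411  0.3257] yaw -179.84 zax [-7.9e-03  9.0e-04 -1.0e+00] F [-0.92 -0.71  0.54] T [ 0.021  0.005 -0.007] gap 0.0001 q6 -1.802
to target, tool mm [-1.  -0.1 22.7] turn [[1.0, 0.0], [-0.0, 1.0]] [ 0.0009 -0.0079 -0.0002]
```

View pics/over.png

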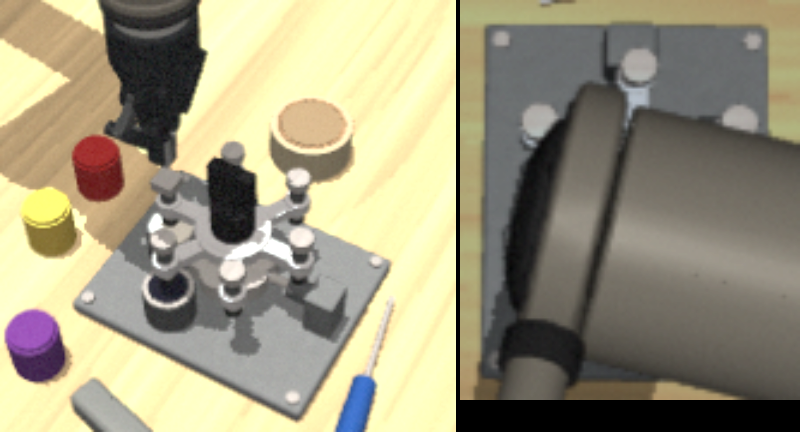

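move_arm --pt "-1 0 5 0 -0.008 0 0" --pt "-1 0 10 0 -0.008 0 0" --pt "-1 0 15 0 -0.008 0 0" --pt "-1 0 15 0 -0.008 0 0" --pt "-1 0 15 0 -0.008 0 0"

```text
time_s: 9.88
tcp_pos: [0.5133, -0.0412, 0.3125]
ee_rot: [-0.005, 3.138, 0.0]
wrist_force: [-0.4, 0.4, -0.5]
finger_gap: -0.0
```

```bash
python3 -c "
from st import *
st(tx=.5126,ty=-.0412,tz=.303,yaw=3.1416+.003)
s=arm.get_state();R=Ro.from_rotvec(s['ee_rot']).as_matrix();tip=s['tcp_pos']+R[:,2]*.173
c=arm.read_camera('scene');k=lambda p:((p-[150,110])*2.4).round(1)
print('tip',tip.round(4),'zoom px tip',k(proj(c,tip)),'cap',k(proj(c,[.5126,-.0412,.13])))
cv2.imwrite('pics/near.png',cv2.resize(c['pixels'][140:220,180:280],(800,640))[:600])"
```

```text
t 9.88 tcp [ 0.5133 -0.0412  0.3125] yaw -179.84 zax [ 3.8e-03  1.0e-04 -1.0e+00] F [-0.37  0.4  -0.54] T [0.023 0.025 0.021] gap -0.0 q6 -1.804
to target, tool mm [0.7 0.  9.5] turn [[1.0, 0.0], [-0.0, 1.0]] [ 0.0001  0.0038 -0.0001]
tip [ 0.5139 -0.0412  0.1395] zoom px tip [[164.9 170. ]] cap [[164.3 176.4]]
```

View pics/near.png

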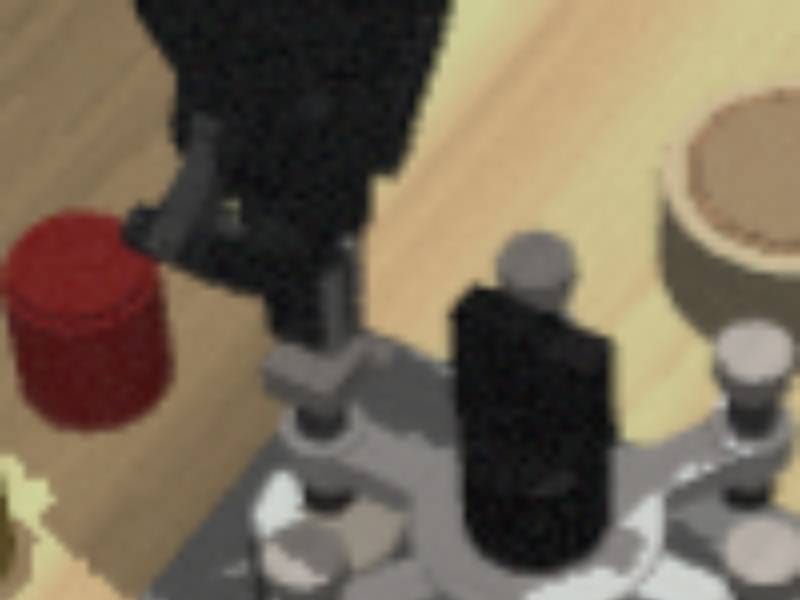

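move_arm --pt "-0.7 0 4 0 0.004 0 0" --pt "-0.7 0 8 0 0.004 0 0" --pt "-0.7 0 11 0 0.004 0 0" --pt "-0.7 0 13 0 0.004 0 0" --pt "-0.7 0 14 0 0.004 0 0" --pt "-0.7 0 14 0 0.004 0 0"

```text
time_s: 10.68
tcp_pos: [0.514, -0.0412, 0.2987]
ee_rot: [-0.004, 3.142, 0.0]
wrist_force: [0.3, 0.1, 1.7]
finger_gap: -0.0002
```

```bash
python3 -c "
from st import *
st(tx=.5126,ty=-.0412,tz=.303,yaw=3.1416+.003)"
```

```text
t 10.68 tcp [ 0.514  -0.0412  0.2987] yaw -179.84 zax [ 1.e-04  0.e+00 -1.e+00] F [0.35 0.11 1.72] T [-0.022  0.061 -0.045] gap -0.0002 q6 -1.802
to target, tool mm [ 1.4  0.  -4.3] turn [[1.0, 0.0], [-0.0, 1.0]] [ 0.      0.0001 -0.0002]
```

move_arm --pt "0 0 1 0 0 0 0" --pt "0 0 2 0 0 0 0" --pt "0 0 2 0 0 0 0"

```text
time_s: 11.05
tcp_pos: [0.514, -0.0412, 0.2966]
ee_rot: [-0.004, 3.142, 0.0]
wrist_force: [-0.9, 0.8, 1.8]
finger_gap: 0.0005
```

move_arm --pt "0 0 1 0 0 0 0" --pt "0 0 1 0 0 0 0"

```text
time_s: 11.3
tcp_pos: [0.514, -0.0412, 0.2956]
ee_rot: [0.004, -3.142, -0.0]
wrist_force: [-0.7, -0.1, 1.4]
finger_gap: 0.0001
```

move_arm --pt "0 0 0.7 0 0 0 0" --pt "0 0 0.7 0 0 0 0"

```text
time_s: 11.55
tcp_pos: [0.514, -0.0412, 0.2948]
ee_rot: [0.004, -3.142, -0.0]
wrist_force: [-0.0, 0.8, 2.7]
finger_gap: 0.0003
```

move_arm --pt "0 0 0.7 0 0 0 0" --pt "0 0 0.7 0 0 0 0"

```text
time_s: 11.8
tcp_pos: [0.514, -0.0412, 0.2941]
ee_rot: [0.004, -3.141, -0.0]
wrist_force: [-0.6, -0.6, 2.8]
finger_gap: -0.0002
```

move_arm --pt "0 0 0.5 0 0 0 0" --pt "0 0 0.5 0 0 0 0"

```text
time_s: 12.05
tcp_pos: [0.514, -0.0412, 0.2937]
ee_rot: [-0.004, 3.141, -0.0]
wrist_force: [-0.2, 0.1, 2.5]
finger_gap: -0.0003
```

move_arm --pt "0 0 0.5 0 0 0 0" --pt "0 0 0.5 0 0 0 0"

```text
time_s: 12.3
tcp_pos: [0.514, -0.0412, 0.2935]
ee_rot: [-0.004, 3.141, -0.0]
wrist_force: [-1.5, 1.0, 6.4]
finger_gap: -0.0001
```

move_arm --pt "0 0 0.5 0 0 0 0" --pt "0 0 0.5 0 0 0 0"

```text
time_s: 12.55
tcp_pos: [0.514, -0.0412, 0.2933]
ee_rot: [-0.005, 3.141, -0.0]
wrist_force: [-1.2, 0.3, 6.9]
finger_gap: -0.0
```

move_arm --pt "0 0 0.5 0 0 0 0" --pt "0 0 0.9 0 0 0 0" --pt "0 0 0.9 0 0 0 0"

```text
time_s: 12.92
tcp_pos: [0.514, -0.0412, 0.293]
ee_rot: [-0.005, 3.141, -0.0]
wrist_force: [-2.5, 0.8, 8.6]
finger_gap: -0.0005
```

```bash
python3 -c "
from st import *
st()"
```

```text
t 12.93 tcp [ 0.514  -0.0412  0.293 ] yaw -179.83 zax [ 1.e-03 -3.e-04 -1.e+00] F [-2.52  0.83  8.57] T [ 0.053  0.433 -0.021] gap -0.0005 q6 -1.802
to target, tool mm [-69.1  -0.1 -23.7] turn [[-1.0, 0.003], [-0.003, -1.0]] [-1.5000e-03 -4.0000e-04 -3.1386e+00]
```

move_arm --pt "0 0 0.8 0 0 0 0" --pt "0 0 1.5 0 0 0 0" --pt "0 0 1.5 0 0 0 0"

```text
time_s: 13.3
tcp_pos: [0.5139, -0.0411, 0.2924]
ee_rot: [-0.005, 3.14, -0.001]
wrist_force: [-3.7, 0.0, 12.0]
finger_gap: -0.0001
```

move_arm --pt "0 0 1.2 0 0 0 0" --pt "0 0 1.5 0 0 0 0" --pt "0 0 1.5 0 0 0 0" --pt "0 0 1.5 0 0 0 0" --pt "0 0 1.5 0 0 0 0" --pt "0 0 1.5 0 0 0 0" --pt "0 0 1.5 0 0 0 0" --pt "0 0 1.5 0 0 0 0" --pt "0 0 1.5 0 0 0 0" --pt "0 0 1.5 0 0 0 0"

```text
time_s: 14.55
tcp_pos: [0.5138, -0.0411, 0.2921]
ee_rot: [-0.005, 3.139, -0.001]
wrist_force: [-4.4, 1.4, 13.5]
finger_gap: -0.0001
```

move_arm --pt "0 0 1.3 0 0 0 0" --pt "0 0 1.6 0 0 0 0" --pt "0 0 1.6 0 0 0 0" --pt "0 0 1.6 0 0 0 0" --pt "0 0 1.6 0 0 0 0" --pt "0 0 1.6 0 0 0 0" --pt "0 0 1.6 0 0 0 0" --pt "0 0 1.6 0 0 0 0" --pt "0 0 1.6 0 0 0 0" --pt "0 0 1.6 0 0 0 0"

```text
time_s: 15.8
tcp_pos: [0.5137, -0.0411, 0.2918]
ee_rot: [-0.005, 3.138, -0.002]
wrist_force: [-5.4, 0.3, 14.3]
finger_gap: -0.0001
```

Held at about 14.3 N at the wrist, so roughly 11.5 N on the tag. Now I'll release slowly and back away.

move_arm --pt "0 0 -2 0 0 0 0" --pt "0 0 -5 0 0 0 0" --pt "0 0 -9 0 0 0 0" --pt "0 0 -14 0 0 0 0" --pt "0 0 -22 0 0 0 0" --pt "0 0 -40 0 0 0 0" --pt "0 0 -70 0 0 0 0" --pt "0 0 -120 0 0 0 0" --pt "0 0 -150 0 0 0 0" --pt "0 0 -150 0 0 0 0"

```text
time_s: 17.05
tcp_pos: [0.5134, -0.0409, 0.4446]
ee_rot: [-0.005, 3.133, -0.004]
wrist_force: [0.5, -0.6, -0.2]
finger_gap: -0.0001
```

move_arm --pt "50 0 0 0 0 0 0" --pt "100 0 0 0 0 0 0" --pt "120 0 0 0 0 0 0" --pt "120 0 0 0 0 0 0" --pt "120 0 0 0 0 0 0"

```text
time_s: 17.68
tcp_pos: [0.394, -0.0414, 0.4432]
ee_rot: [-0.005, 3.133, -0.004]
wrist_force: [0.2, -0.1, 0.5]
finger_gap: 0.0
```

```bash
python3 -c "
from st import *
st()
a=arm.read_camera('scene')['pixels'][110:290,150:340];b=arm.read_camera('top')['pixels'][138:252,245:342]
a=cv2.resize(a,(456,432));b=cv2.resize(b,(340,400));im=np.zeros((432,800,3),np.uint8);im[:,:456]=a;im[:400,460:]=b
cv2.imwrite('pics/end.png',np.clip(im*1.4,0,255).astype(np.uint8))"
```

```text
t 17.68 tcp [ 0.394  -0.0414  0.4432] yaw -179.82 zax [ 0.0089 -0.0022 -1.    ] F [ 0.22 -0.07  0.45] T [0.021 0.002 0.075] gap 0.0 q6 -1.873
to target, tool mm [-1.878e+02  1.000e-01  1.281e+02] turn [[-1.0, 0.003], [-0.003, -1.0]] [-0.0139 -0.0035 -3.1384]
```

View pics/end.png

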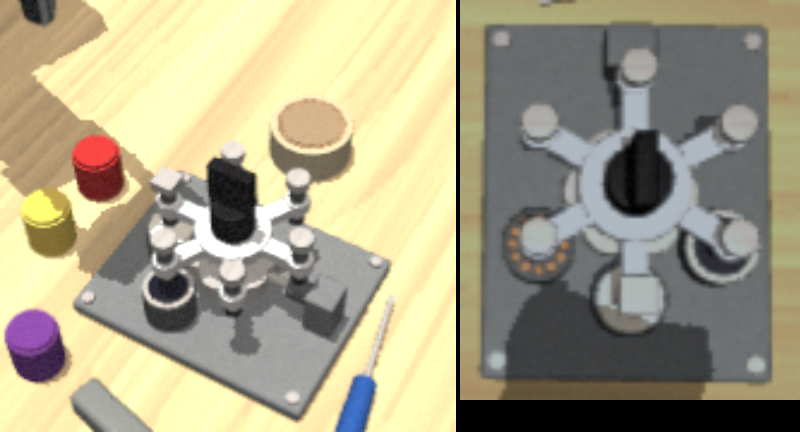

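The square cap is up again, square over the white tag at right panel (640,295). The other objects haven't moved and the arm is clear.

```bash
python3 -c "
from plant import arm
print(arm.job_done())"
```

```text
the job is handed in; nothing more can be done
None
```

I turned the turret 180° anticlockwise by its knob, gripped throughout and stopping at each notch. The square-capped stamp ended up in the front-middle notch over the white tag. I then pressed the cap with closed fingers, let it spring back and withdrew. The job was handed in at about 18 s of the 72 s allowed; it gives no verdict.

- **Press force:** The wrist readings taken after each of two holds of just over a second were 13.5 N and 14.3 N. Subtracting the roughly 2.7 N return spring puts about 11 to 11.5 N on the tag. This is an estimate: the tag force itself is not measured, the readings scatter by about 1 N, and nothing was read during the moves.
- **Side load:** About 4 to 5 N sideways built up during the press, because the fingertips sat about 1.4 mm off the cap's centre after I got the sign of one small correction wrong.
- **Position:** The two cameras disagreed by about 3 mm on the turret axis. The arm's own positions during the turn put it in between.
- **Last check:** The final picture shows the square cap up over the tag and the visible neighbours in place; the scanner was only partly in view. Wrist force was about zero, with the arm well clear.

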